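# Slide the pepper mill home beside the salt

## Robot

A 6-joint arm with a two-finger parallel gripper is mounted at the origin on the work surface. World frame = base frame: x ahead of the robot, y to its left, z up, the work surface at z = 0. Lengths are in m, angles in rad, forces in N, time in s.
With the tool pointing down it reaches from about 0.25 to 0.725 m from the base axis. Payload 4 kg.
Tool frame: the origin (TCP) lies at the very end of the fingers, on their centre line; the grasp point (between the pads) lies 19 mm behind it; z points along the fingers, y is the direction in which the jaws open and shut (so a half turn about z gives the same grasp; the last joint's range is limited). The gripper opens to 85 mm and grips with 20 to 120 N. Pads are 22 mm wide; open, the fingers measure 114 mm over their backs; the gripper's body (76 mm by 85 mm) begins 54 mm behind the grasp point. The pads swing forward as they close: fully open they stand 13 mm farther back than shut.
Start: joints at [-1.186, 0.241, 0.005, 1.335, 0, 1.571], TCP at [0.188, -0.463, 0.231] pointing down, gripper open.
Joint ranges: [-2.72, 2.72], [-1.05, 1.87], [-1.09, 1.28], [-1.99, 2.15], [-1.42, 1.44], [-3.14, 3.14]. Speed limits (rad/s): [2.79, 2.79, 3.14, 3.14, 3.14, 3.14].

## Interface

Orientations are given as a unit quaternion [x, y, z, w].
In Python, from workcell import bot gives the robot as it stands.
- The arm moves only by the shell command python3 -m crank 'ROWS'. ROWS is JSON, a list that holds one entry, the list of rows, each a list of 5 numbers: the shift along the tool's x, y, z in mm, then the turn about the tool's z in degrees, then the closure in counts, from 0 (fully open) to 255 (shut). In form: [[[tx, ty, tz, turn, grip], ...]]. A call has 1 to 12 rows; each row shifts and turns the pose as measured when the row begins, along the tool's axes as they then stand; what a row does not reach is not made up. A row lasts 1/8 s, in which the tool goes at most 62.5 mm and 10.7 degrees, less where a joint would pass 70% of its speed; a pose out of reach is approached as far as the arm can. A call is refused whole if a number of a shift passes 62.5 or a number of a turn 10.7, either way. A call with a gripper value outside its range is refused whole. The fingers move at their own pace and stop on an object; the grip force is fixed at half the most. Time passes only in rows, so rows that do not move let the fingers close. It gives the time, the measured TCP pose, the force and the opening at its end, in the units of the state.
- bot.get_obs(): the state, without advancing time (a new reading comes with each control period).
- bot.camera(name): name is "scene" or "top" or "wrist"; returns a dict with "img" (480x640x3 uint8, blue, green, red), "depth" (480x640 float32, m along the optical axis (not along the pixel's ray), 0 where there is no reading), "fx", "fy", "cx", "cy" (pixels), "D" ([k1, k2, p1, p2, k3] as OpenCV has them; the pictures are not rectified), "R" (3x3) and "t" (3): a world point X has camera coordinates R X + t; the wrist camera has in their place "T_tool_cam" (4x4, takes a point from camera to tool coordinates, whose origin is the TCP and whose axes are the flange's). Camera axes: x right, y down, z forward; pixel columns grow to the right and rows downward; lengths in m; the calibration is good to about 2 mm. A picture is of the moment at which its call begins: read the wrist's pose just before it.
- bot.job_done(): hands the job in, once; it reports no verdict.
The state is a dict: "clock": time; "joint_pos": joint angles; "joint_vel": joint speeds; "tau": joint torques, N m; "eef_pos": TCP position; "tool_rot": TCP orientation; "ft_force": force on the tool from outside, world axes, zero at the start; "ft_torque": the same for the moment, N m; "grip_width": finger opening in m.
Only numpy, scipy, OpenCV 4.12 (cv2) and the standard library are available. Lean on these libraries where they do the work, as an engineer would, in place of code of your own. Each camera call takes 0.05 s, during which the arm holds its last target.

## Task

Slide the black-topped pepper mill along the shelf into the empty bay of the black steel stand, beside the white-topped salt mill, until it is fully home against the back of the bay. It is tall and narrow: push it with the fingers low on its body, below half height and never on its upper half, so that it stays upright and on the board, without lifting it. Disturb nothing else, and leave the pepper mill standing still.

Things in the scene. Friction and masses are not known exactly. Their poses are not given: they have to be found in the camera images.
- pepper: Loose stainless pepper mill, black cap, 203 mm tall, about 0.36 kg. Foot: a plain steel cylinder 60 mm in diameter, 52 mm high; above, it narrows to a 38 mm waist at 100 mm, then a 48 mm cap. Origin: centre of underside, z up; yaw means nothing. Pushed up to 40 mm above the board it slides upright; pushed higher it may tip.
- pepper_head: Upper half of the pepper mill, fixed to it: from 100 to 203 mm above the board, 38 to 48 mm in diameter. Not to be touched. Origin on the mill's axis, 100 mm above its underside. A tool held straight down beside the foot may bring the gripper's body against this half; one leaning back, away from the mill, by 35 to 45 degrees keeps clear.
- empty_bay (a point): Point on the board (z = 0) in the empty bay where the centre of the pepper mill's underside is when fully home. y points level into the bay (the way to push, mouth to back wall), x across, z up. Flat back wall 30 mm along +y; side walls 70 mm apart inside (5 mm play each side), parallel from the back wall to y = -2 mm, then flaring to a mouth about 90 mm wide at y = -14 mm.
- stand: Fixed black steel stand with two equal bays side by side, open to its -y side; walls 30 mm high, 4 mm thick. The bays have no floor: mills slide on the board, and a mill fully home stands half out of the mouth. Behind the back wall, between the bays, rises a thin black handle 253 mm high. Origin on the board, half-way between the bays' resting points.
- salt_bay (a point): Resting point in the neighbouring bay of the stand, same shape and axes, 100 mm along +x from empty_bay: the salt mill stands in it.
- salt: Loose stainless salt mill with a white cap, same shape and size as the pepper mill, standing in the other bay. Origin: centre of its underside. Leave alone.
- canister: Loose mint-green ceramic canister with a steel clamp lid, 108 mm in diameter (120 mm over the clamp), 156 mm tall, 0.8 kg. Origin: centre of its underside. Leave alone.
- oil: Loose amber glass oil bottle, 64 mm in diameter, 190 mm tall, 0.5 kg. Origin: centre of its underside. Leave alone.
- tin: Loose closed red tin, 64 mm in diameter, 60 mm tall. Origin: centre of its underside. Leave alone.
- lid_lifter: Loose red silicone lid lifter lying flat, 157 mm long (along its x), up to 55 mm wide and 22 mm high. Origin: on its underside near the middle. Leave alone.

How it is judged:
By the outcome, as a careful person would: the job done as asked, in the order asked, and still so for the second after the job is handed in, with the robot touching nothing.
It also fails if it takes over 59 s, if anything falls off the work surface, if the arm or the gripper's body presses on something with over 40 N, if the wrist force passes 120 N, or if a joint passes its speed limit or range.

## Working session

There is one attempt and no reset: what is moved stays moved. The work goes in short steps, Python scripts to look and compute and a shell command to move; the robot and the scene stay as the last step left them, time stands still between calls to the robot, and variables do not carry over. Pictures are saved under pics/ and viewed, and the job is handed in when it is done.

```bash
ls; mkdir -p pics
python3 - <<'E'
from workcell import bot
import cv2,numpy as np
o=bot.get_obs()
print({k:np.round(v,3) for k,v in o.items()})
for n in ["scene","top","wrist"]:
    c=bot.camera(n); cv2.imwrite(f"pics/{n}0.png",c["img"]); np.savez(f"{n}0.npz",**c)
    print(n,c["fx"],c["fy"],c["cx"],c["cy"],c["D"],c.get("R"),c.get("t"),c.get("T_tool_cam"))
E
```

```text
pics
{'clock': np.float64(0.0), 'joint_pos': array([-1.186,  0.241,  0.004,  1.335, -0.   ,  1.571]), 'joint_vel': array([-0.001, -0.   ,  0.002,  0.001,  0.   ,  0.001]), 'tau': array([ 0.0000e+00, -3.7232e+01,  2.5241e+01,  1.7000e-02, -0.0000e+00,
       -0.0000e+00]), 'eef_pos': array([ 0.187, -0.463,  0.23 ]), 'tool_rot': array([ 0.982,  0.191, -0.   , -0.001]), 'ft_force': array([ 0.326, -0.062, -0.739]), 'ft_torque': array([-0.009,  0.041,  0.008]), 'grip_width': np.float64(0.086)}
scene 482.302328397658 482.302328397658 317.0468747147137 242.9929426318617 [-0.05242245  0.          0.          0.          0.        ] [[-0.81716665  0.57634591  0.00800419]
 [ 0.40518436  0.5842526  -0.70318883]
 [-0.40995647 -0.57137929 -0.71095809]] [ 0.50609149 -0.18993189  1.539355  ] None
top 468.6264063069831 468.6264063069831 313.95349983605854 240.79074904297715 [0.03620117 0.         0.         0.         0.        ] [[ 0.02015034 -0.99949509  0.024567  ]
 [-0.99175495 -0.02309256 -0.12605096]
 [ 0.12655463 -0.02182447 -0.99171953]] [-0.01474116  0.60205762  1.20268084] None
wrist 402.9584376431614 402.9584376431614 314.6035873615818 244.87334011987102 [-0.05891526  0.          0.          0.          0.        ] None None [[-1.50174441e-04 -9.53430735e-01 -3.01612019e-01  7.57039987e-02]
 [ 9.99999988e-01 -1.50049586e-04 -2.35817924e-05  4.01238270e-04]
 [-2.27731529e-05 -3.01612019e-01  9.53430747e-01 -1.42094567e-01]
 [ 0.00000000e+00  0.00000000e+00  0.00000000e+00  1.00000000e+00]]
```

View pics/scene0.png

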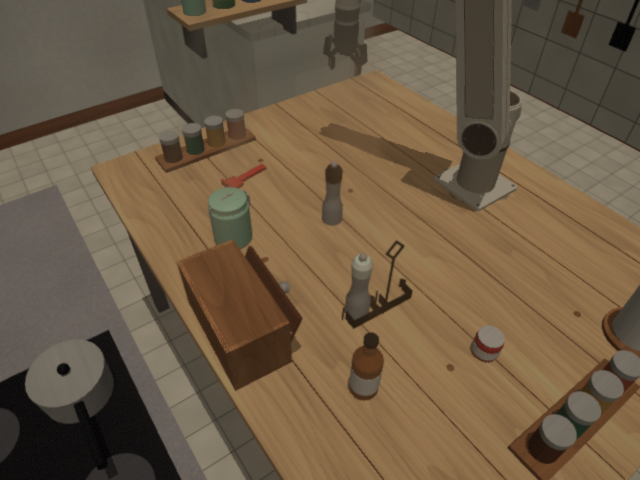

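View pics/top0.png

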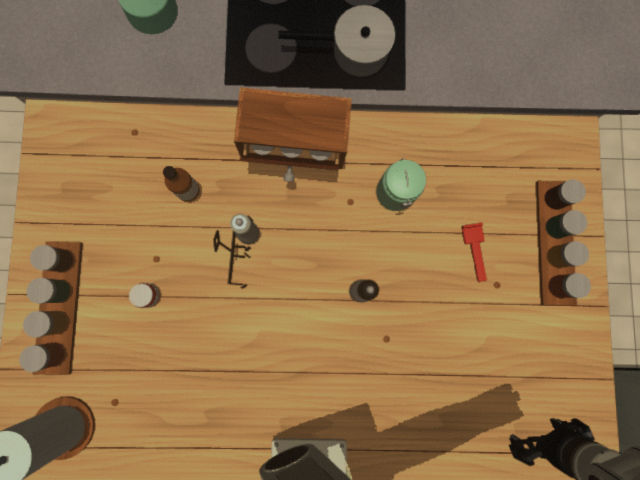

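View pics/wrist0.png

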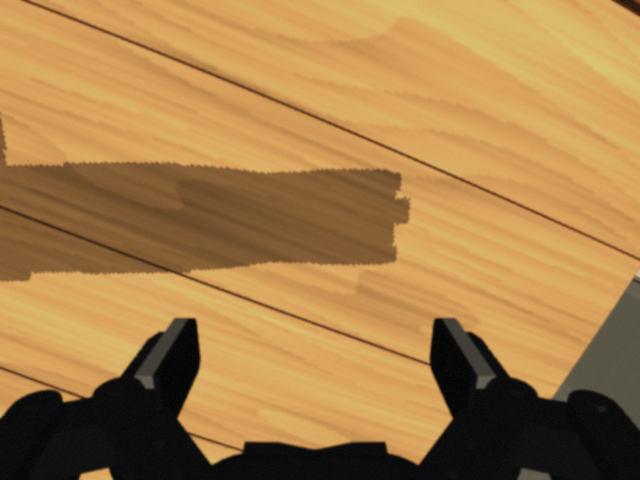

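The top view shows the pepper cap at (368,290), the salt cap at (242,222) and the stand along x≈233, with its bays opening right (world −y). The oil bottle, tin, canister and lifter are well away. Next I'll measure the mills, the stand and the gripper's own outline, because I can't command a tilt.

```bash
cat > h.py <<'E'
import numpy as np,cv2
def cam(f):
    return dict(np.load(f,allow_pickle=True))
def K(c): return np.array([[c['fx'],0,c['cx']],[0,c['fy'],c['cy']],[0,0,1]],float)
def rays(c,uv):
    p=cv2.undistortPoints(np.array(uv,float).reshape(-1,1,2),K(c),c['D']).reshape(-1,2)
    return np.c_[p,np.ones(len(p))]
def onplane(c,uv,z):
    d=rays(c,uv)@c['R']; o=-c['R'].T@c['t']
    return o+d*((z-o[2])/d[:,2])[:,None]
def cloud(c):
    v,u=np.mgrid[0:480,0:640]; uv=np.c_[u.ravel(),v.ravel()]
    d=c['depth'].ravel().astype(float)
    P=rays(c,uv)*d[:,None]
    if 'R' in c: P=(P-c['t'])@c['R']
    else: P=P@c['T_tool_cam'][:3,:3].T+c['T_tool_cam'][:3,3]
    P[d==0]=np.nan
    return P.reshape(480,640,3)
E
python3 - <<'E'
from h import *
np.set_printoptions(precision=4,suppress=True)
for n in ['top','scene']:
    P=cloud(cam(n+'0.npz')); np.save(n+'P.npy',P)
P=np.load('topP.npy')
def rep(name,m):
    q=P[m]; print(name,m.sum(),np.nanmedian(q,0),np.nanmin(q,0),np.nanmax(q,0))
v,u=np.mgrid[0:480,0:640]
z=P[...,2]
def box(u0,u1,v0,v1): return (u>=u0)&(u<=u1)&(v>=v0)&(v<=v1)
rep('table',box(300,340,330,360))
rep('pepper z>.17',box(340,390,270,310)&(z>.17))
rep('pepper z>.02',box(340,390,270,310)&(z>.02))
rep('salt z>.17',box(228,262,205,250)&(z>.17))
rep('handle z>.2',box(205,235,228,260)&(z>.2))
rep('stand .015-.05',box(220,262,230,300)&(z>.015)&(z<.05))
# wrist: fingers in tool frame
c=cam('wrist0.npz');W=cloud(c)
for (a,b) in [(190,340),(440,340),(185,325),(447,325),(165,370),(465,370),(120,400),(510,400),(50,420),(590,420),(20,430),(10,400),(630,400),(320,460),(250,450)]:
    print((a,b),W[b,a])
m=(W[...,2]>-.2)&(W[...,2]<.05)&(c['depth']<.3)
Q=W[m];
for lo in np.arange(-.15,.03,.015):
    s=Q[(Q[:,2]>lo)&(Q[:,2]<=lo+.015)]
    if len(s): print('z',round(lo,3),len(s),s.min(0)[:2],s.max(0)[:2])
E
```

```text
table 1271 [ 0.3291 -0.0242 -0.    ] [ 0.2888 -0.078  -0.0088] [0.3693 0.0298 0.0085]
pepper z>.17 346 [ 0.4741 -0.1256  0.186 ] [ 0.4515 -0.1526  0.1703] [ 0.4979 -0.1034  0.2066]
pepper z>.02 561 [ 0.4736 -0.119   0.1796] [ 0.4465 -0.1526  0.0203] [ 0.5035 -0.0968  0.2066]
salt z>.17 316 [0.6208 0.1752 0.186 ] [0.6008 0.1545 0.1709] [0.647  0.2001 0.2053]
handle z>.2 96 [0.5737 0.22   0.2318] [0.55  0.217 0.202] [0.5975 0.224  0.2542]
stand .015-.05 271 [0.5671 0.2111 0.0293] [0.4768 0.148  0.015 ] [0.6303 0.2248 0.0494]
(190, 340) [ 0.0034 -0.0423 -0.0216]
(440, 340) [ 0.0032  0.0435 -0.0212]
(185, 325) [ 0.0092 -0.0434 -0.0217]
(447, 325) [ 0.009   0.0453 -0.0212]
(165, 370) [ 0.0067 -0.0428 -0.0437]
(465, 370) [ 0.0076  0.0433 -0.0449]
(120, 400) [ 0.0102 -0.0474 -0.0614]
(510, 400) [ 0.0102  0.0484 -0.0615]
(50, 420) [ 0.01   -0.0609 -0.0689]
(590, 420) [ 0.0096  0.0646 -0.0686]
(20, 430) [ 0.0108 -0.0651 -0.0733]
(10, 400) [-0.2334 -0.3567  0.2324]
(630, 400) [-0.3394  0.4973  0.3595]
(320, 460) [ 0.0092  0.0015 -0.0781]
(250, 450) [ 0.0079 -0.0135 -0.0741]
z -0.09 17999 [ 0.0001 -0.0686] [0.0173 0.0716]
z -0.075 19067 [-0.0148 -0.0741] [0.0163 0.0754]
z -0.06 4466 [-0.0057 -0.0737] [0.0128 0.0743]
z -0.045 4137 [-0.0133 -0.0563] [0.0106 0.057 ]
z -0.03 2816 [-0.0132 -0.0562] [0.0104 0.057 ]
z -0.015 189 [-0.012 -0.043] [0.0083 0.0435]
```

Measured in the tool frame, the knuckles stick out about 18 mm past the finger backs, and the body overhangs the fingers on the other sides. A straight-down tool would therefore touch the mill's upper part, so the tool has to lean. I'll get height first, then see how the arm behaves at its reach limits, since any lean it picks up carries over from row to row.

```bash
python3 -m crank '[[[0,0,-57,10,0],[0,0,-57,10,0],[0,0,-57,10,0]]]'
python3 - <<'E'
from workcell import bot
print(bot.get_obs()['joint_pos'].round(3))
from h import *
np.set_printoptions(precision=4,suppress=True)
P=np.load('topP.npy');c=cam('top0.npz')
# obstacles cloud summary in left area
z=P[...,2]
m=(z>.05)&(P[...,0]<.35)&(P[...,1]>.3); q=P[m]
print(q.min(0),q.max(0))
# stand points
S=np.load('sceneP.npy');
for Q,n in((P,'top'),(S,'scene')):
  m=(abs(Q[...,2]-.022)<.02)&(Q[...,2]>.010)&(Q[...,0]>.42)&(Q[...,0]<.7)&(Q[...,1]>.1)&(Q[...,1]<.26)
  print(n,m.sum())
  img=np.zeros((320,560),np.uint8)
  for x,y,_ in Q[m]: cv2.circle(img,(int((x-.42)*2000),int((.26-y)*2000)),2,255,-1)
  cv2.imwrite(f'pics/stand_{n}.png',img)
E
```

```text
clock: 0.52
eef_pos: [0.1861, -0.4595, 0.3976]
tool_rot: [0.997, -0.078, -0.005, -0.01]
ft_force: [-0.2, -1.9, 0.1]
grip_width: 0.0852
[-1.186  0.25   0.445  1.787  0.     2.111]
[0.0729 0.5614 0.0501] [0.35   0.6917 0.2645]
top 297
scene 816
```

Run:
```python
import cv2,numpy as np
a=cv2.imread('pics/stand_top.png');b=cv2.imread('pics/stand_scene.png')
t=cv2.imread('pics/top0.png')[200:310,180:290]
cv2.imwrite('pics/st2.png',cv2.resize(np.vstack([a,b]),None,fx=.9,fy=.9))
cv2.imwrite('pics/tcrop.png',cv2.resize(t,None,fx=5,fy=5,interpolation=cv2.INTER_CUBIC))
```

```text
(no output)
```

View pics/st2.png

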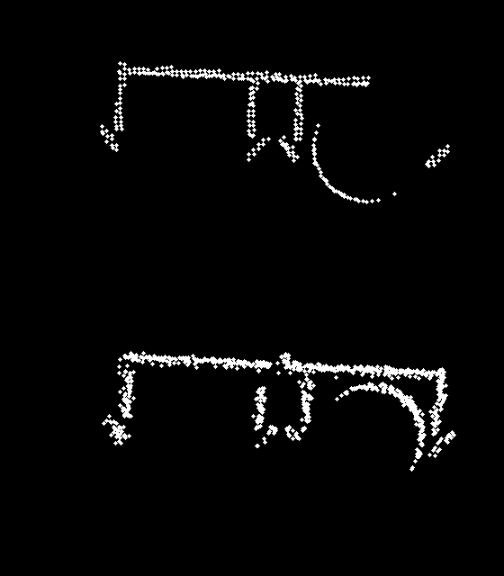

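View pics/tcrop.png

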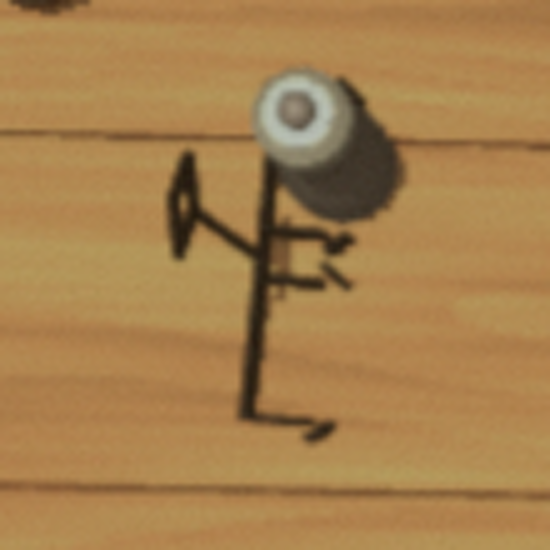

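Run:
```python
from h import *
np.set_printoptions(precision=4,suppress=True)
P=np.load('topP.npy');S=np.load('sceneP.npy')
for Q,n in((P,'top'),(S,'scene')):
  m=(Q[...,2]<.04)&(Q[...,2]>.010)&(Q[...,0]>.42)&(Q[...,0]<.7)&(Q[...,1]>.1)&(Q[...,1]<.26)
  q=Q[m]
  b=q[(q[:,1]>.212-(q[:,0]-.56)*.056)&(q[:,1]<.225-(q[:,0]-.56)*.056)]
  k=np.polyfit(b[:,0],b[:,1],1); print(n,'back',k,len(b),b[:,0].min(),b[:,0].max(),np.std(b[:,1]-np.polyval(k,b[:,0])))
  th=np.arctan(k[0]); ex=np.array([np.cos(th),np.sin(th)]);ey=np.array([-ex[1],ex[0]])
  u=q[:,:2]@ex; v=q[:,:2]@ey; v0=np.median(b[:,:2]@ey)
  s=(v<v0-.008)&(v>v0-.03); h,e=np.histogram(u[s],bins=np.arange(.4,.68,.003)); print(th,v0,[(round(a,3),int(x)) for a,x in zip(e,h) if x])
# mills: circle centre by foot/cap points from both views
def circ(p):
  A=np.c_[2*p,np.ones(len(p))]; r=np.linalg.lstsq(A,(p**2).sum(1),rcond=None)[0]; return r[:2],np.sqrt(r[2]+r[:2]@r[:2])
for nm,c0 in(('pepper',(.474,-.124)),('salt',(.621,.176))):
  for Q,n in((P,'top'),(S,'scene')):
    d=np.hypot(Q[...,0]-c0[0],Q[...,1]-c0[1])<.045
    for lo,hi in((.008,.05),(.16,.185)):
      q=Q[d&(Q[...,2]>lo)&(Q[...,2]<hi)]
      if len(q)>15: print(nm,n,lo,len(q),*circ(q[:,:2]))
```

```text
top back [-0.0498  0.2451] 144 0.4864562711607096 0.6248451989099874 0.001612793101058059
-0.049799364572172586 0.2444215456037659 [(np.float64(0.472), 4), (np.float64(0.475), 8), (np.float64(0.547), 11), (np.float64(0.55), 6), (np.float64(0.571), 3), (np.float64(0.574), 12), (np.float64(0.577), 4), (np.float64(0.583), 1), (np.float64(0.586), 1)]
scene back [-0.0558  0.2491] 376 0.4861151270587467 0.6669168224026963 0.001617848848024599
-0.05575820394497421 0.24884004940505844 [(np.float64(0.472), 2), (np.float64(0.475), 11), (np.float64(0.478), 31), (np.float64(0.481), 2), (np.float64(0.547), 1), (np.float64(0.55), 12), (np.float64(0.553), 19), (np.float64(0.571), 1), (np.float64(0.574), 8), (np.float64(0.577), 30), (np.float64(0.58), 6), (np.float64(0.595), 2), (np.float64(0.598), 3), (np.float64(0.601), 1), (np.float64(0.604), 4), (np.float64(0.607), 5), (np.float64(0.61), 2), (np.float64(0.613), 5), (np.float64(0.616), 2), (np.float64(0.619), 7), (np.float64(0.622), 5), (np.float64(0.625), 9), (np.float64(0.628), 9), (np.float64(0.631), 13), (np.float64(0.634), 11), (np.float64(0.637), 20), (np.float64(0.64), 14), (np.float64(0.643), 3), (np.float64(0.646), 3), (np.float64(0.649), 19), (np.float64(0.652), 16), (np.float64(0.655), 1)]
pepper top 0.008 33 [ 0.4747 -0.1266] 0.0294788022374283
pepper top 0.16 148 [ 0.475  -0.1275] 0.021222859457670485
pepper scene 0.008 213 [ 0.4758 -0.1267] 0.028589872236960582
pepper scene 0.16 159 [ 0.4782 -0.1237] 0.019619111076538114
salt top 0.008 128 [0.622  0.1832] 0.0351832936183466
salt top 0.16 148 [0.6232 0.1772] 0.020793603414588666
salt scene 0.008 418 [0.621  0.1794] 0.034337778761823826
salt scene 0.16 208 [0.6257 0.1782] 0.020991733395595062
```

The bay's home point works out at about (0.525, 0.187), with the stand yawed −3.0°. The salt mill agrees with it to within a few mm. Pepper is at (0.4755, −0.1265). The q4 limit (2.15) should let the tool lean outward when the arm is high and retracted, so I'll turn the jaws tangential, swing over to +y and try it there.

```bash
python3 -m crank '[[[0,0,0,-10.5,0],[0,0,0,-10.5,0],[0,0,0,-10.5,0],[0,0,0,-10.5,0],[0,0,0,-10.5,0],[0,0,0,-10.5,0],[0,0,0,-10.5,0],[0,0,0,-10.5,0],[0,0,0,-10.5,0],[0,0,0,-10.5,0],[0,0,0,-10.5,0],[0,0,0,-10.5,0]]]'
cat > st.py <<'E'
from workcell import bot
from scipy.spatial.transform import Rotation as R
import numpy as np,sys
np.set_printoptions(precision=3,suppress=True)
o=bot.get_obs(); M=R.from_quat(o['tool_rot']).as_matrix()
print('t',o['clock'],'p',o['eef_pos'],'q',o['joint_pos'],'F',o['ft_force'],'w',o['grip_width'])
print('X',M[:,0],'Y',M[:,1],'Z',M[:,2],'lean deg',np.degrees(np.arccos(-M[2,2])),'az',np.degrees(np.arctan2(M[1,2],M[0,2])))
if len(sys.argv)>3:
    g=np.array([float(a) for a in sys.argv[1:4]]); print('to target, world mm',(g-o['eef_pos'])*1e3,'tool mm',(g-o['eef_pos'])@M*1e3)
E
python3 st.py
```

```text
clock: 2.02
eef_pos: [0.1865, -0.4604, 0.3997]
tool_rot: [0.5, 0.866, 0.006, -0.007]
ft_force: [0.2, -0.4, 0.1]
grip_width: 0.0854
t 2.025 p [ 0.186 -0.46   0.4  ] q [-1.186  0.251  0.451  1.79   0.    -0.14 ] F [ 0.198 -0.382  0.143] w 0.08536510064961632
X [-0.501  0.865  0.018] Y [0.866 0.501 0.003] Z [-0.007  0.017 -1.   ] lean deg 1.0584968423544234 az 112.04013183263262
```

```bash
python3 -m crank '[[[8,57,-3,-7,0],[8,57,-3,-7,0],[8,57,-3,-7,0],[8,57,-3,-7,0],[8,57,-3,-7,0],[8,57,-3,-7.5,0],[8,57,-3,-7.5,0],[8,57,-3,-7.5,0],[8,57,-3,-7.5,0],[8,57,-3,-7.5,0],[8,57,-3,-8,0],[8,57,-3,-8,0]]]'; python3 st.py
```

```text
clock: 3.52
eef_pos: [0.3154, 0.1637, 0.4415]
tool_rot: [-0.267, 0.964, 0.014, -0.005]
ft_force: [0.6, 0.4, -1.3]
grip_width: 0.0853
t 3.525 p [0.315 0.164 0.441] q [ 0.454 -0.037  0.235  1.846  0.029 -0.086] F [ 0.631  0.38  -1.255] w 0.08531853144099684
X [-0.858 -0.514  0.002] Y [-0.514  0.857  0.029] Z [-0.016  0.024 -1.   ] lean deg 1.6558042118470961 az 124.24675281587933
```

```bash
python3 -m crank '[[[4,46,-3,-8,0],[4,46,-3,-8,0],[4,46,-3,-8,0],[4,46,-3,-8,0],[4,46,-3,-8,0],[4,46,-3,-8,0],[4,46,-3,-8,0],[0,0,-30,0,0],[0,0,-30,0,0],[0,0,-30,0,0]]]'; python3 st.py
```

```text
clock: 4.78
eef_pos: [0.0332, 0.3181, 0.5555]
tool_rot: [-0.705, 0.709, 0.014, -0.0]
ft_force: [-5.7, -45.7, 1.4]
grip_width: 0.0857
t 4.775 p [0.033 0.318 0.555] q [ 1.446 -0.013  0.583  2.15   0.022 -0.119] F [ -5.701 -45.653   1.385] w 0.08569580497361293
X [-0.006 -1.    -0.019] Y [-1.     0.005  0.02 ] Z [-0.02   0.019 -1.   ] lean deg 1.579668257413304 az 136.29748195975606
```

```bash
python3 -m crank '[[[0,0,0,0,0],[0,0,0,0,0]]]'; python3 st.py
python3 - <<'E'
from workcell import bot
import cv2
c=bot.camera('scene'); cv2.imwrite('pics/scene1.png',c['img'])
E
```

```text
clock: 5.03
eef_pos: [0.0331, 0.3186, 0.5558]
tool_rot: [-0.705, 0.709, 0.014, 0.001]
ft_force: [0.1, -0.1, 0.4]
grip_width: 0.0854
t 5.025 p [0.033 0.319 0.556] q [ 1.446 -0.013  0.584  2.149  0.022 -0.119] F [ 0.128 -0.053  0.368] w 0.08540775045566319
X [-0.005 -1.    -0.021] Y [-1.     0.005  0.02 ] Z [-0.02   0.021 -1.   ] lean deg 1.6620291211554248 az 132.69611303789677
```

View pics/scene1.png

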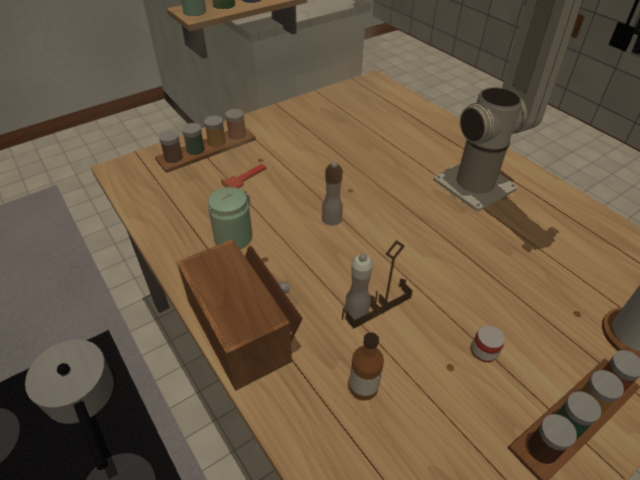

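The force reading was transient and is now zero; the scene is unchanged. q4 is at its limit, so I'll ease upward in small steps to see whether the tool leans.

```bash
python3 -m crank '[[[0,0,-12,0,0],[0,0,-12,0,0],[0,0,-12,0,0]]]'; python3 st.py
```

```text
clock: 5.45
eef_pos: [0.0334, 0.3176, 0.5631]
tool_rot: [-0.705, 0.709, 0.021, 0.009]
ft_force: [0.9, -0.6, 0.4]
grip_width: 0.0854
t 5.45 p [0.033 0.318 0.563] q [ 1.445 -0.023  0.596  2.149  0.022 -0.119] F [ 0.909 -0.606  0.398] w 0.08542235167740578
X [-0.006 -0.999 -0.043] Y [-1.     0.006  0.017] Z [-0.017  0.043 -0.999] lean deg 2.6656656718527647 az 111.17984194081639
```

It does lean: 1° outward so far. I'll keep going with larger steps.

```bash
python3 -m crank '[[[0,0,-40,0,0],[0,0,-40,0,0],[0,0,-40,0,0],[0,0,-40,0,0]]]'; python3 st.py;  python3 -m crank '[[[30,0,-30,0,0],[30,0,-30,0,0],[30,0,-30,0,0],[30,0,-30,0,0]]]'; python3 st.py
```

```text
clock: 5.95
eef_pos: [0.0332, 0.3117, 0.6032]
tool_rot: [-0.702, 0.707, 0.058, 0.057]
ft_force: [-0.8, 0.4, 0.2]
grip_width: 0.0854
t 5.95 p [0.033 0.312 0.603] q [ 1.443 -0.072  0.668  2.149  0.022 -0.118] F [-0.808  0.422  0.162] w 0.08544606098391178
X [-0.008 -0.987 -0.163] Y [-1.     0.007  0.003] Z [-0.001  0.163 -0.987] lean deg 9.37779429268165 az 90.47114935360315
clock: 6.45
eef_pos: [0.0303, 0.1927, 0.6083]
tool_rot: [-0.699, 0.704, 0.084, 0.095]
ft_force: [0.3, 0.3, -0.1]
grip_width: 0.0853
t 6.45 p [0.03  0.193 0.608] q [ 1.358 -0.34   0.491  2.149  0.037 -0.201] F [ 0.286  0.343 -0.055] w 0.08533396872818243
X [-0.005 -0.968 -0.252] Y [-1.     0.01  -0.015] Z [ 0.017  0.252 -0.968] lean deg 14.60492502511881 az 86.14697243223307
```

```bash
python3 -m crank '[[[-40,0,-40,0,0],[-40,0,-40,0,0],[-40,0,-40,0,0],[-40,0,-40,0,0]]]'; python3 st.py;  python3 -m crank '[[[-20,0,-50,0,0],[-20,0,-50,0,0],[-20,0,-50,0,0],[-20,0,-50,0,0]]]'; python3 st.py
```

```text
clock: 6.95
eef_pos: [0.0275, 0.3175, 0.6889]
tool_rot: [-0.689, 0.697, 0.129, 0.153]
ft_force: [-0.4, 0.7, 0.4]
grip_width: 0.0852
t 6.95 p [0.028 0.317 0.689] q [ 1.486 -0.104  0.878  2.149 -0.002 -0.074] F [-0.417  0.75   0.428] w 0.0851665896435037
X [-0.004 -0.92  -0.392] Y [-0.999  0.017 -0.031] Z [ 0.035  0.391 -0.92 ] lean deg 23.126306127367837 az 84.834203715936
clock: 7.45
eef_pos: [0.0225, 0.3193, 0.7505]
tool_rot: [-0.675, 0.682, 0.183, 0.213]
ft_force: [-0.2, 0.2, 0.1]
grip_width: 0.0853
t 7.45 p [0.022 0.319 0.75 ] q [ 1.513 -0.105  1.043  2.149 -0.013 -0.052] F [-0.158  0.17   0.086] w 0.0853212926233625
X [ 0.004 -0.843 -0.538] Y [-0.999  0.021 -0.039] Z [ 0.044  0.537 -0.842] lean deg 32.62410606028066 az 85.2765330977613
```

```bash
python3 -m crank '[[[-20,0,-50,0,0],[-20,0,-50,0,0],[-20,0,-50,0,0]]]'; python3 st.py 0.36 0.05 0.62
```

```text
clock: 7.82
eef_pos: [0.019, 0.2966, 0.7956]
tool_rot: [-0.662, 0.667, 0.224, 0.258]
ft_force: [0.4, 0.1, -0.5]
grip_width: 0.0857
t 7.825 p [0.019 0.297 0.796] q [ 1.529 -0.141  1.135  2.149 -0.021 -0.042] F [ 0.395  0.068 -0.542] w 0.08570572172770266
X [ 0.009 -0.768 -0.641] Y [-0.999  0.024 -0.043] Z [ 0.048  0.64  -0.766] lean deg 39.95939478984857 az 85.69406060401982
to target, world mm [ 341.048 -246.615 -175.571] tool mm [ 305.016 -338.932   -6.919]
```

```bash
python3 -m crank '[[[38,-42,-1,0,160],[38,-42,-1,0,160],[38,-42,-1,0,160],[38,-42,-1,0,160],[38,-42,-1,0,160],[38,-42,-1,0,160],[38,-42,-1,0,160]]]'; python3 st.py 0.44 -0.24 0.35
```

```text
clock: 8.7
eef_pos: [0.2422, 0.1805, 0.6408]
tool_rot: [0.669, -0.667, -0.19, -0.269]
ft_force: [0.6, 1.1, -0.5]
grip_width: 0.0316
t 8.7 p [0.242 0.181 0.641] q [-0.026 -0.199  0.49   2.149  0.663 -1.561] F [ 0.555  1.136 -0.498] w 0.03160436897296584
X [ 0.038 -0.789 -0.613] Y [-0.994  0.034 -0.105] Z [ 0.104  0.613 -0.783] lean deg 38.42999279506082 az 80.40125808542491
to target, world mm [ 197.843 -420.543 -290.844] tool mm [ 517.725 -180.168   -9.39 ]
```

```bash
python3 -m crank '[[[50,-18,-1,0,160],[50,-18,-1,0,160],[50,-18,-1,0,160],[50,-18,-1,0,160],[50,-18,-1,0,160],[50,-18,-1,0,160]]]'; python3 st.py 0.44 -0.24 0.35
```

```text
clock: 9.45
eef_pos: [0.3669, -0.0669, 0.4631]
tool_rot: [-0.668, 0.668, 0.183, 0.272]
ft_force: [0.8, 0.8, 0.7]
grip_width: 0.0318
t 9.45 p [ 0.367 -0.067  0.463] q [-0.65   0.128  0.28   2.057  0.589 -2.322] F [0.772 0.814 0.721] w 0.03181347991177132
X [ 0.04  -0.793 -0.607] Y [-0.992  0.041 -0.119] Z [ 0.119  0.607 -0.785] lean deg 38.23749811000314 az 78.88674930563694
to target, world mm [  73.144 -173.09  -113.104] tool mm [208.94  -66.255  -7.557]
```

```bash
python3 -m crank '[[[42,-13,-1,4,160],[42,-13,-1,4,160],[42,-13,-1,3,160],[42,-13,-1,0,160],[42,-13,-1,0,160]]]'; python3 st.py 0.455 -0.225 0.15
```

```text
clock: 10.07
eef_pos: [0.4157, -0.2503, 0.3365]
tool_rot: [-0.599, 0.731, 0.206, 0.252]
ft_force: [-0.2, -0.5, -0.4]
grip_width: 0.0319
t 10.075 p [ 0.416 -0.25   0.336] q [-0.853  0.48   0.432  1.966  0.511 -2.344] F [-0.214 -0.454 -0.445] w 0.0319217423219744
X [-0.155 -0.772 -0.616] Y [-0.98   0.197 -0.001] Z [ 0.122  0.604 -0.788] lean deg 38.02456394484746 az 78.58132225164695
to target, world mm [  39.341   25.322 -186.476] tool mm [ 89.226 -33.429 166.983]
```

Run:
```python
from h import *
np.set_printoptions(precision=3,suppress=True)
c=cam('top0.npz');m=cv2.inRange(cv2.cvtColor(c['img'],cv2.COLOR_BGR2HSV),(0,180,120),(6,255,255))
v,u=np.nonzero(m[200:300,450:500]);p=onplane(c,np.c_[u+450,v+200],.015);print(p.min(0),p.max(0))
```

```text
[ 0.51  -0.463  0.015] [ 0.665 -0.404  0.015]
```

```bash
python3 -m crank '[[[22,-8,42,0,160],[22,-8,42,0,160],[22,-8,42,0,160],[22,-9,41,0,160],[0,0,0,0,160]]]'; python3 st.py 0.457 -0.215 0.021
python3 - <<'E'
from workcell import bot
import cv2,numpy as np
a=bot.camera('wrist')['img'];b=bot.camera('scene')['img'][60:300,180:500]
cv2.imwrite('pics/w2.png',a);cv2.imwrite('pics/s2.png',cv2.resize(b,(800,600)))
E
```

```text
clock: 10.7
eef_pos: [0.4566, -0.2281, 0.1425]
tool_rot: [-0.598, 0.733, 0.204, 0.252]
ft_force: [-0.3, 0.7, 0.4]
grip_width: 0.0316
t 10.7 p [ 0.457 -0.228  0.142] q [-0.775  0.592  0.11   1.486  0.542 -2.256] F [-0.293  0.699  0.388] w 0.031598639539975645
X [-0.158 -0.774 -0.614] Y [-0.98   0.201 -0.002] Z [ 0.124  0.601 -0.79 ] lean deg 37.84953685696292 az 78.30654551551875
to target, world mm [   0.399   13.134 -121.459] tool mm [ 64.3     2.432 103.848]
```

View pics/w2.png

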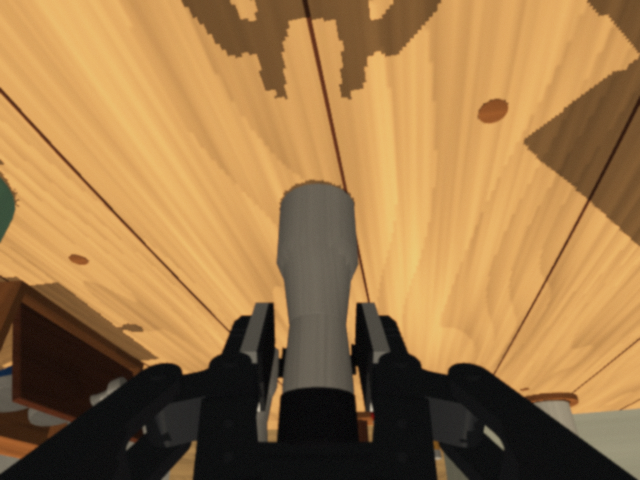

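View pics/s2.png

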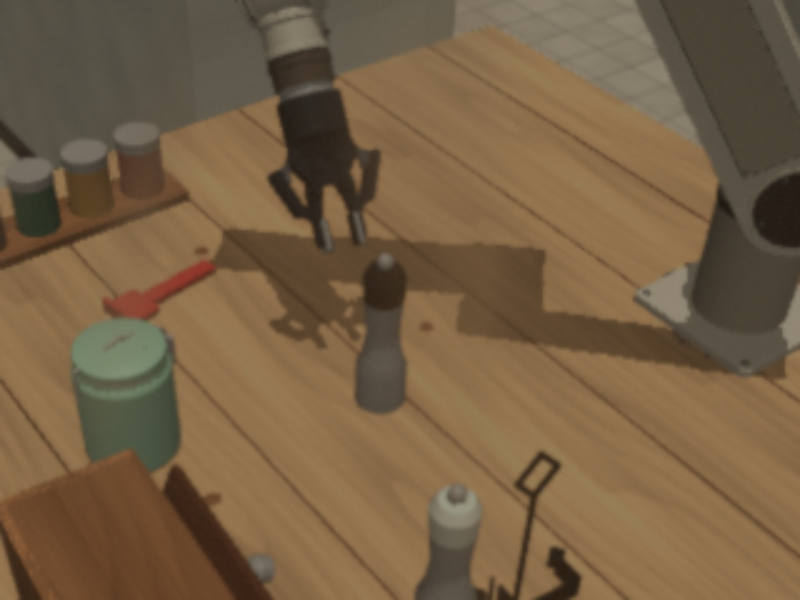

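The wrist view shows the mill centred between the fingers, with its foot at about (317,225). The scene view shows the tool leaning back from the mill. I'll go down behind it.

```bash
python3 -m crank '[[[16,1,26,0,160],[16,1,26,0,160],[16,1,26,0,160],[11,0,18,0,160],[0,0,0,0,160]]]'; python3 st.py 0.466 -0.175 0.021
```

```text
clock: 11.42
eef_pos: [0.4657, -0.2279, 0.0453]
tool_rot: [-0.602, 0.733, 0.188, 0.255]
ft_force: [-0.4, 0.6, -0.0]
grip_width: 0.0317
t 11.425 p [ 0.466 -0.228  0.045] q [-0.765  0.68  -0.003  1.242  0.549 -2.241] F [-0.434  0.586 -0.003] w 0.03173335802419135
X [-0.146 -0.787 -0.599] Y [-0.978  0.205 -0.032] Z [ 0.148  0.582 -0.8  ] lean deg 36.88026798018691 az 75.73093942836955
to target, world mm [  0.255  52.864 -24.347] tool mm [-27.054  11.379  50.26 ]
```

```bash
python3 -m crank '[[[-5,4,15,2,160],[-5,4,15,0,160],[-4,0,9,0,160],[0,0,0,0,160]]]'; python3 st.py 0.4645 -0.1856 0.021
```

```text
clock: 11.92
eef_pos: [0.4715, -0.1981, 0.0312]
tool_rot: [-0.59, 0.744, 0.184, 0.253]
ft_force: [-0.0, -0.7, 0.0]
grip_width: 0.0319
t 11.925 p [ 0.472 -0.198  0.031] q [-0.721  0.656 -0.089  1.135  0.565 -2.152] F [-0.001 -0.731  0.004] w 0.031909368569026764
X [-0.175 -0.785 -0.594] Y [-0.971  0.236 -0.026] Z [ 0.161  0.572 -0.804] lean deg 36.46965895293009 az 74.33200255398263
to target, world mm [ -7.027  12.531 -10.206] tool mm [-2.546 10.05  14.251]
```

```bash
python3 -m crank '[[[-1,7,8,1.5,160],[-1,5,7,0,160],[0,0,0,0,160]]]'; python3 st.py 0.4645 -0.1856 0.021
python3 - <<'E'
from workcell import bot
import cv2,numpy as np
a=bot.camera('wrist')['img']
cv2.imwrite('pics/w3.png',a)
E
```

```text
clock: 12.3
eef_pos: [0.4628, -0.1856, 0.0207]
tool_rot: [-0.58, 0.753, 0.186, 0.251]
ft_force: [0.1, -0.9, 0.2]
grip_width: 0.0317
t 12.3 p [ 0.463 -0.186  0.021] q [-0.715  0.646 -0.146  1.082  0.568 -2.116] F [ 0.126 -0.898  0.196] w 0.0317362140114915
X [-0.202 -0.779 -0.593] Y [-0.966  0.259 -0.011] Z [ 0.162  0.571 -0.805] lean deg 36.39538643597478 az 74.10621172085914
to target, world mm [ 1.672 -0.024  0.264] tool mm [-0.476 -1.624  0.045]
```

View pics/w3.png

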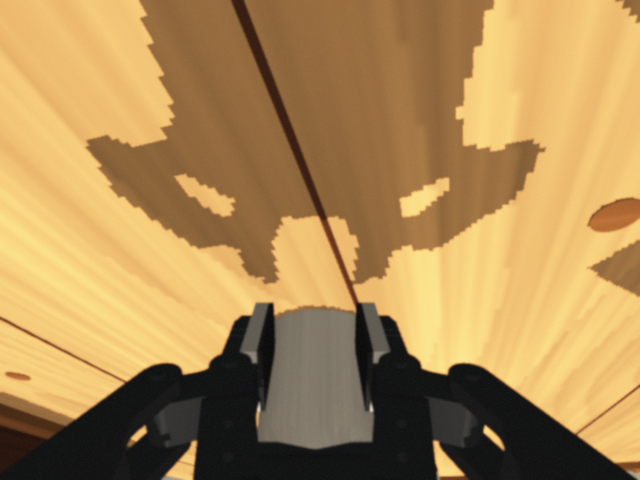

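```bash
python3 -m crank '[[[-9,1,7,0.5,160],[-9,1,7,0,160],[-9,1,7,0,160],[-9,1,7,0,160]]]'; python3 st.py 0.4862 -0.0702 0.021
python3 - <<'E'
from workcell import bot
import cv2,numpy as np
a=bot.camera('scene')['img'][60:300,180:500]
cv2.imwrite('pics/s3.png',cv2.resize(a,(800,600)))
E
```

```text
clock: 12.85
eef_pos: [0.4726, -0.1394, 0.0198]
tool_rot: [-0.576, 0.756, 0.186, 0.25]
ft_force: [0.2, -1.8, 1.4]
grip_width: 0.0321
t 12.85 p [ 0.473 -0.139  0.02 ] q [-0.636  0.605 -0.226  0.989  0.589 -2.015] F [ 0.234 -1.762  1.386] w 0.03211719681792975
X [-0.211 -0.778 -0.592] Y [-0.964  0.268 -0.008] Z [ 0.165  0.569 -0.806] lean deg 36.31738064227952 az 73.85616579492078
to target, world mm [13.583 69.218  1.237] tool mm [-57.428   5.42   40.618]
```

View pics/s3.png

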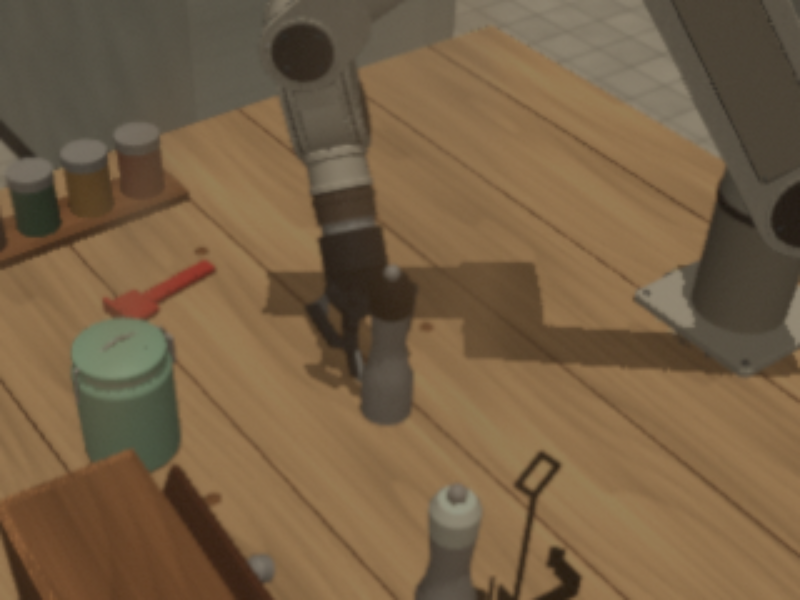

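The mill is in contact, upright and sliding, with about 1.8 N on the tool. I'll keep pushing.

```bash
cat > mill.py <<'E'
from h import *
from workcell import bot
import sys
np.set_printoptions(precision=4,suppress=True)
ex=np.array([.9986,-.053]);ey=np.array([.053,.9986])
def circ(p):
  A=np.c_[2*p,np.ones(len(p))]; r=np.linalg.lstsq(A,(p**2).sum(1),rcond=None)[0]; return r[:2],np.sqrt(r[2]+r[:2]@r[:2])
g=np.array([float(sys.argv[1]),float(sys.argv[2])])
for n in('top','scene'):
  c=bot.camera(n);cv2.imwrite(f'pics/{n}_{sys.argv[3]}.png',c['img']);Q=cloud(c)
  for lo,hi,r in((.195,.215,.02),(.16,.187,.03),(.032,.05,.04)):
    # iterate window
    p=g
    for _ in range(3):
      q=Q[(np.hypot(Q[...,0]-p[0],Q[...,1]-p[1])<r)&(Q[...,2]>lo)&(Q[...,2]<hi)]
      if len(q)<6: break
      if lo<.19: p,rad=circ(q[:,:2])
      else: p,rad=q[:,:2].mean(0),0
    if len(q)>=6: print(n,lo,len(q),p,round(rad,4),'bay frame mm',(np.array([p@ex,p@ey])-[.514,.2148])*1e3)
E
python3 -m crank '[[[-10,1,7,0,160],[-10,1,7,0,160],[-10,1,7,0,160],[-10,1,7,0,160],[-10,1,7,0,160],[-10,1,7,0,160],[-10,1,7,0,160]]]'; python3 st.py 0.515 0.08 0.021; python3 mill.py .485 -.02 4
```

```text
clock: 13.78
eef_pos: [0.4889, -0.0476, 0.0215]
tool_rot: [-0.576, 0.755, 0.187, 0.25]
ft_force: [0.1, -1.5, -0.5]
grip_width: 0.0318
t 13.775 p [ 0.489 -0.048  0.022] q [-0.465  0.537 -0.35   0.821  0.622 -1.813] F [ 0.088 -1.484 -0.49 ] w 0.031846745255457484
X [-0.211 -0.777 -0.593] Y [-0.964  0.266 -0.006] Z [ 0.162  0.57  -0.805] lean deg 36.35942279887193 az 74.104172635289
to target, world mm [ 26.137 127.65   -0.527] tool mm [-104.415    8.763   77.452]
top 0.195 45 [ 0.4961 -0.0156] 0 bay frame mm [ -17.7838 -204.0974]
top 0.16 180 [ 0.4961 -0.0156] 0.0195 bay frame mm [ -17.7345 -204.0396]
top 0.032 51 [ 0.4934 -0.0258] 0.0329 bay frame mm [ -19.96   -214.3834]
scene 0.195 28 [ 0.5    -0.0092] 0 bay frame mm [ -14.208  -197.5069]
scene 0.16 204 [ 0.5007 -0.009 ] 0.0189 bay frame mm [ -13.5443 -197.2859]
scene 0.032 128 [ 0.4935 -0.02  ] 0.0348 bay frame mm [ -20.1696 -208.6149]
```

```bash
python3 -m crank '[[[-9.5,2,7,-1.5,160],[-9.5,2,7,-1.5,160],[-9.5,2,7,-1.5,160],[-9.5,1.5,7,-1.5,160],[-9.5,1.5,7,-1,160],[-9.5,1,7,-1,160]]]'; python3 st.py 0.515 0.08 0.021; python3 mill.py .503 .06 5
```

```text
clock: 14.62
eef_pos: [0.4948, 0.0281, 0.0214]
tool_rot: [-0.631, 0.71, 0.167, 0.264]
ft_force: [-0.5, -1.3, -0.3]
grip_width: 0.032
t 14.625 p [0.495 0.028 0.021] q [-0.315  0.488 -0.444  0.666  0.635 -1.777] F [-0.534 -1.321 -0.338] w 0.03195797811350579
X [-0.064 -0.808 -0.586] Y [-0.984  0.147 -0.095] Z [ 0.163  0.57  -0.805] lean deg 36.392785186142 az 74.02092943513308
to target, world mm [20.191 51.939 -0.417] tool mm [-43.023 -12.181  33.259]
top 0.195 46 [0.4979 0.0603] 0 bay frame mm [ -20.0274 -128.2054]
top 0.16 175 [0.4978 0.0605] 0.0193 bay frame mm [ -20.1225 -128.0076]
top 0.032 55 [0.4918 0.0324] 0.0244 bay frame mm [ -24.6057 -156.3631]
scene 0.195 33 [0.5038 0.0664] 0 bay frame mm [ -14.3965 -121.8078]
scene 0.16 199 [0.5036 0.0674] 0.0176 bay frame mm [ -14.6376 -120.7771]
scene 0.032 64 [0.4963 0.0564] 0.0338 bay frame mm [ -21.3515 -132.2028]
```

Run:
```python
import cv2,numpy as np
a=cv2.imread('pics/top_5.png')[180:330,200:400];b=cv2.imread('pics/scene_5.png')[130:330,260:460]
cv2.imwrite('pics/v5.png',np.hstack([cv2.resize(a,(400,300)),cv2.resize(b,(300,300))]))
```

```text
(no output)
```

View pics/v5.png

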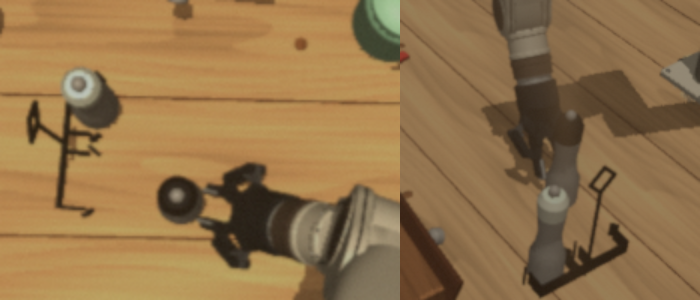

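Both views show the mill upright and nested in the fingers. It is at about −17.6 mm across and −124 mm along in the bay frame, so I'll steer it across to the centreline.

```bash
python3 -m crank '[[[-8.9,-0.4,6.5,0,160],[-8.9,-0.4,6.5,0,160],[-8.9,-0.4,6.5,0,160],[-8.9,-0.4,6.5,0,160],[-8.9,-0.4,6.5,0,160],[-8.9,-0.4,6.5,0,160]]]'; python3 st.py 0.515 0.1 0.021; python3 mill.py .512 .13 6;  python3 - <<'E'
import cv2,numpy as np
a=cv2.imread('pics/top_6.png')[180:330,200:400];b=cv2.imread('pics/scene_6.png')[130:330,260:460]
cv2.imwrite('pics/v6.png',np.hstack([cv2.resize(a,(400,300)),cv2.resize(b,(300,300))]))
E
```

```text
clock: 15.48
eef_pos: [0.5072, 0.0974, 0.0214]
tool_rot: [-0.631, 0.71, 0.168, 0.263]
ft_force: [-0.1, -0.6, -0.3]
grip_width: 0.0318
t 15.475 p [0.507 0.097 0.021] q [-0.164  0.468 -0.485  0.535  0.631 -1.589] F [-0.123 -0.626 -0.323] w 0.0318340124063222
X [-0.065 -0.808 -0.586] Y [-0.985  0.148 -0.094] Z [ 0.162  0.571 -0.805] lean deg 36.40305197885294 az 74.12981686641373
to target, world mm [ 7.811  2.564 -0.387] tool mm [-2.354 -7.275  3.043]
top 0.195 49 [0.5101 0.1292] 0 bay frame mm [-11.4914 -58.7309]
top 0.16 178 [0.5099 0.1295] 0.0195 bay frame mm [-11.7042 -58.5042]
top 0.032 63 [0.5037 0.0908] 0.0227 bay frame mm [-15.8191 -97.418 ]
scene 0.195 33 [0.516  0.1346] 0 bay frame mm [ -5.8269 -52.9938]
scene 0.16 223 [0.5164 0.1342] 0.0184 bay frame mm [ -5.4214 -53.3858]
scene 0.032 80 [0.5143 0.1312] 0.0276 bay frame mm [ -7.3558 -56.5532]
```

View pics/v6.png

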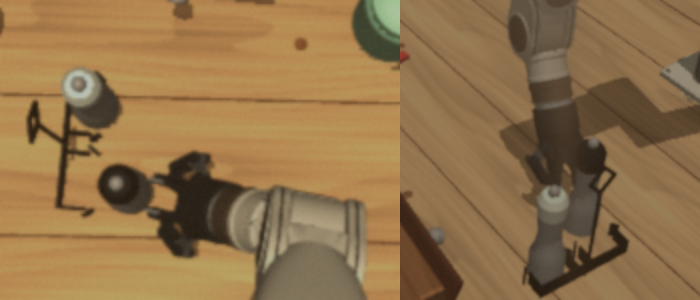

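```bash
python3 -m crank '[[[-8.6,-1.4,6.3,0,160],[-8.6,-1.4,6.3,0,160],[-8,-1,5.8,0,160]]]'; python3 st.py 0.515 0.1 0.021; python3 mill.py .518 .165 7;  python3 - <<'E'
import cv2,numpy as np
a=cv2.imread('pics/top_7.png')[180:330,200:400];b=cv2.imread('pics/scene_7.png')[130:330,260:460]
cv2.imwrite('pics/v7.png',np.hstack([cv2.resize(a,(400,300)),cv2.resize(b,(300,300))]))
E
```

```text
clock: 15.95
eef_pos: [0.5156, 0.1295, 0.0216]
tool_rot: [-0.631, 0.71, 0.168, 0.263]
ft_force: [-1.1, -0.9, -0.6]
grip_width: 0.0317
t 15.95 p [0.516 0.13  0.022] q [-0.094  0.468 -0.487  0.484  0.623 -1.503] F [-1.13  -0.851 -0.641] w 0.03167152050172954
X [-0.066 -0.807 -0.586] Y [-0.985  0.147 -0.093] Z [ 0.161  0.571 -0.805] lean deg 36.41017800144109 az 74.21372510240514
to target, world mm [ -0.592 -29.529  -0.561] tool mm [ 24.212  -3.72  -16.511]
top 0.195 48 [0.5181 0.161 ] 0 bay frame mm [ -5.1806 -26.5581]
top 0.16 185 [0.5184 0.1614] 0.0197 bay frame mm [ -4.8608 -26.1107]
top 0.032 32 [0.5205 0.1552] 0.0282 bay frame mm [ -2.4256 -32.2772]
scene 0.195 40 [0.5246 0.166 ] 0 bay frame mm [  1.054  -21.2541]
scene 0.16 160 [0.5247 0.1647] 0.019 bay frame mm [  1.2549 -22.5463]
scene 0.032 118 [0.5181 0.1568] 0.0342 bay frame mm [ -4.9774 -30.7835]
```

View pics/v7.png

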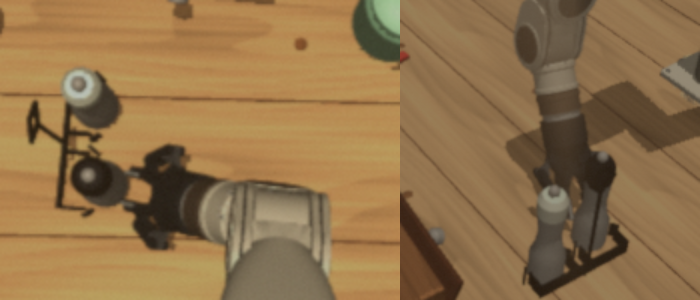

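```bash
python3 -m crank '[[[-6.4,0.8,4.5,0,160],[-6.4,0.8,4.5,0,160]]]'; python3 st.py 0.518 0.152 0.021;python3 -m crank '[[[-2.4,0.4,1.7,0,160]]]';python3 -m crank '[[[-2.4,0.4,1.7,0,160]]]'; python3 -m crank '[[[-2.4,0.4,1.7,0,160]]]'; python3 st.py
```

```text
clock: 16.3
eef_pos: [0.5165, 0.1462, 0.0219]
tool_rot: [-0.631, 0.71, 0.168, 0.263]
ft_force: [0.9, -1.4, -0.7]
grip_width: 0.0318
t 16.3 p [0.517 0.146 0.022] q [-0.058  0.464 -0.494  0.455  0.619 -1.461] F [ 0.893 -1.392 -0.693] w 0.03177060978150978
X [-0.065 -0.807 -0.586] Y [-0.985  0.147 -0.094] Z [ 0.162  0.571 -0.805] lean deg 36.43214147661608 az 74.20586195887506
to target, world mm [ 1.462  5.84  -0.867] tool mm [-4.301 -0.501  4.271]
clock: 16.42
eef_pos: [0.5165, 0.1496, 0.0219]
tool_rot: [-0.631, 0.71, 0.168, 0.263]
ft_force: [-0.3, -1.0, -0.4]
grip_width: 0.0319
clock: 16.55
eef_pos: [0.5165, 0.1527, 0.0219]
tool_rot: [-0.631, 0.71, 0.168, 0.263]
ft_force: [0.6, -1.0, -0.4]
grip_width: 0.0318
clock: 16.68
eef_pos: [0.5166, 0.1558, 0.0219]
tool_rot: [-0.631, 0.71, 0.168, 0.263]
ft_force: [0.2, -1.3, -1.4]
grip_width: 0.0317
t 16.675 p [0.517 0.156 0.022] q [-0.038  0.462 -0.499  0.437  0.615 -1.436] F [ 0.16  -1.276 -1.375] w 0.03169330871323151
X [-0.065 -0.808 -0.586] Y [-0.985  0.147 -0.094] Z [ 0.162  0.571 -0.805] lean deg 36.41420237462626 az 74.19803137620592
```

```bash
python3 -m crank '[[[-1.6,0.3,1.1,0,160]]]' | grep -E 'eef|force';python3 -m crank '[[[-1.6,0.3,1.1,0,160]]]'| grep -E 'eef|force'; python3 mill.py .522 .19 8;  python3 - <<'E'
import cv2,numpy as np
a=cv2.imread('pics/top_8.png')[200:290,210:330];b=cv2.imread('pics/scene_8.png')[200:330,320:450]
cv2.imwrite('pics/v8.png',np.hstack([cv2.resize(a,(400,300)),cv2.resize(b,(300,300))]))
E
```

```text
eef_pos: [0.5168, 0.1565, 0.0216]
ft_force: [-2.8, -11.2, 5.0]
eef_pos: [0.517, 0.1566, 0.0214]
ft_force: [-5.0, -13.9, 8.4]
top 0.195 43 [0.5194 0.1874] 0 bay frame mm [-5.2988 -0.1724]
top 0.16 170 [0.5198 0.1872] 0.02 bay frame mm [-4.8377 -0.29  ]
top 0.032 36 [0.5233 0.1933] 0.0361 bay frame mm [-1.632   5.9312]
scene 0.195 32 [0.5242 0.1892] 0 bay frame mm [-0.5981  1.9327]
scene 0.16 168 [0.5239 0.1882] 0.0203 bay frame mm [-0.8092  0.8667]
scene 0.032 131 [0.5185 0.1826] 0.0341 bay frame mm [-5.9439 -5.0145]
```

View pics/v8.png

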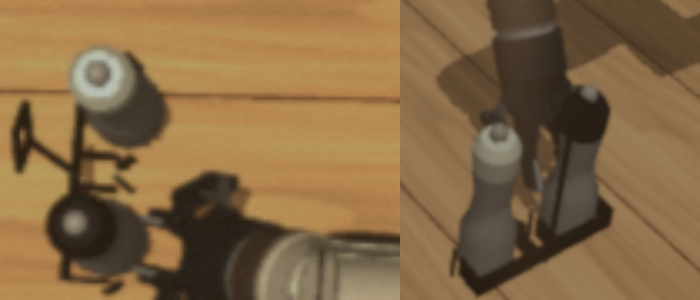

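The force jumped to 14 N, and both views put the mill within about 2 mm of the home point, upright. I'll back straight out.

```bash
python3 -m crank '[[[3,-0.5,-2.2,0,160],[7,-1,-5,0,160],[12,-2,-9,0,160],[16,-3,-12,0,160],[16,-3,-12,0,160],[16,-3,-12,0,160],[16,-3,-12,0,160],[-10,0,-30,0,160],[-20,0,-40,0,160],[-20,0,-40,0,160],[0,0,0,0,160],[0,0,0,0,160]]]'; python3 st.py; python3 mill.py .522 .19 9; python3 mill.py .622 .178 9s
python3 - <<'E'
import cv2,numpy as np
a=cv2.imread('pics/top_9.png')[200:290,210:330];b=cv2.imread('pics/scene_9.png')[200:330,320:450]
cv2.imwrite('pics/v9.png',np.hstack([cv2.resize(a,(400,300)),cv2.resize(b,(300,300))]))
E
```

```text
clock: 18.52
eef_pos: [0.501, 0.0212, 0.146]
tool_rot: [-0.63, 0.711, 0.168, 0.264]
ft_force: [-0.3, 0.3, 0.1]
grip_width: 0.0318
t 18.525 p [0.501 0.021 0.146] q [-0.326  0.318 -0.292  0.994  0.636 -1.787] F [-0.255  0.33   0.089] w 0.03176671016638932
X [-0.067 -0.807 -0.587] Y [-0.984  0.15  -0.094] Z [ 0.164  0.572 -0.804] lean deg 36.492780047926736 az 73.99334617482792
top 0.195 45 [0.5194 0.1872] 0 bay frame mm [-5.2882 -0.3605]
top 0.16 182 [0.5196 0.187 ] 0.0196 bay frame mm [-5.0821 -0.4796]
top 0.032 22 [0.5243 0.1947] 0.0369 bay frame mm [-0.7728  7.4442]
scene 0.195 31 [0.5247 0.1889] 0 bay frame mm [-0.0473  1.6522]
scene 0.16 171 [0.5243 0.1886] 0.0197 bay frame mm [-0.4115  1.3108]
scene 0.032 107 [0.5211 0.186 ] 0.0306 bay frame mm [-3.4628 -1.4758]
top 0.195 44 [0.6227 0.1771] 0 bay frame mm [98.471  -4.9481]
top 0.16 181 [0.6227 0.1771] 0.0198 bay frame mm [98.4316 -4.9022]
top 0.032 31 [0.6288 0.1823] 0.0356 bay frame mm [104.2716   0.577 ]
scene 0.195 47 [0.6271 0.1796] 0 bay frame mm [102.7231  -2.2045]
scene 0.16 233 [0.6265 0.1792] 0.0198 bay frame mm [102.1219  -2.6563]
scene 0.032 125 [0.6255 0.1764] 0.0299 bay frame mm [101.2691  -5.4827]
```

View pics/v9.png

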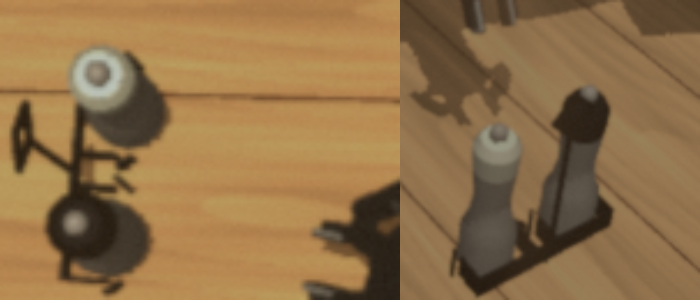

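View pics/scene_9.png

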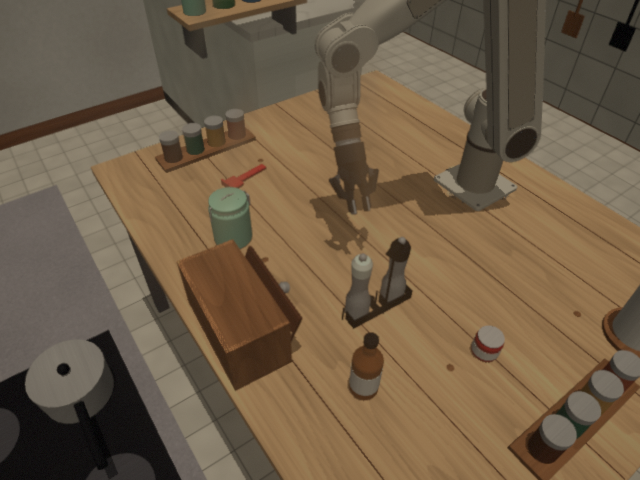

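```bash
python3 -c "
from workcell import bot
print(bot.job_done())"
```

```text
the job is handed in; nothing more can be done
None
```

The pepper mill is standing upright in the empty bay, against the back wall, and I handed the job in after about 18.6 s of the 59 s. The interface reports no verdict.

**How:** A straight-down tool would have brought the gripper's knuckles or body against the mill. Rows can't command a tilt, so I took the arm high and retracted until wrist joint q4 stopped at its limit. That left the tool leaning back about 36–40°. I then pushed the foot at about 25–30 mm above the board, with the part-closed fingers cradling it, steered it to the bay's centreline, and backed straight out.

**Last checks:**
- **Fully home:** The push force jumped from about 1.5 N to 14 N at the back wall. After I withdrew, the mill was within 0.5 mm of home along the bay in the top view and about 1.5 mm in the scene view.
- **Standing still:** The mill did not move between the view before I withdrew and the one after.
- **Nothing else disturbed:** The salt mill reads within about 1.5 mm of its first position in both views. The canister, oil bottle, tin and lid lifter look unmoved in the picture, though I did not measure them again. The fingers are well clear and the force is about 0 N.

**Checks that disagreed or looked odd:**
- **Across the bay:** The two cameras put the mill at −5 mm and 0 mm, inside the bay's ±5 mm play. Measured against the walls in each camera's own view, it sits about 0 to 3 mm off centre.
- **Foot fits:** Circle fits to the foot were off by several mm because it was partly hidden, so I relied on the cap and the fingers' position.
- **Force spike:** A brief 46 N wrist reading came in free air when q4 reached its limit. It was back to zero when next read, and is well under the 120 N limit.

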